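# Line up the clean jugs by size beside the water tap

## Robot

A 6-joint arm with a two-finger parallel gripper is mounted at the origin on the work surface. World frame = base frame: x ahead of the robot, y to its left, z up, the work surface at z = 0. Lengths are in mm, angles in rad, forces in N, time in s.
With the tool pointing down it reaches from about 275 to 850 mm from the base axis. Payload 5.2 kg.
Tool frame: the origin (TCP) lies at the very end of the fingers, on their centre line; the grasp point (between the pads) lies 19 mm behind it; z points along the fingers, y is the line along which they close (so a half turn about z gives the same grasp; the last joint's range is limited). The gripper opens to 85 mm and grips with 20 to 120 N. Pads are 22 mm wide; open, the fingers measure 114 mm over their backs; the gripper's body (76 mm by 85 mm) begins 54 mm behind the grasp point. The pads swing forward as they close: fully open they stand 13 mm farther back than shut.
Start: joints at [-1.436, 0.259, 1.535, -0, 1.348, -0.203], TCP at [182.298, -518.915, 231.31] pointing down, gripper open.
Joint ranges: [-3.14, 3.14], [-0.91, 2.08], [0.19, 2.58], [-1.22, 4.36], [0.22, 2.71], [-3.12, 3.12]. Speed limits (rad/s): [2.57, 2.57, 3.14, 3.14, 3.14, 3.14].

## Interface

Orientations are given as a unit quaternion [x, y, z, w].
In Python, from rig import r, snapshot, ticket gives the robot as it stands.
- The arm moves only by the tool apply_moves, never from a script. Its argument "deltas" is a list of rows, each a list of 3 entries, a list of its own where there are three numbers: the opening, from -1 (shut) to 1 (fully open), then the shift along the tool's x, y, z in units of 25 mm (1.0 is 25 mm), then the turn about the tool's z in units of 5 degrees (1.0 is 5 degrees). A call has exactly 10 rows; each row shifts and turns the commanded pose from where the row before left it, along the tool's axes as they then stand; what a row does not reach is not made up. A row lasts 1/10 s, in which the tool goes at most 50 mm and 8.59 degrees, less where a joint would pass 70% of its speed; a pose out of reach is approached as far as the arm can. A call is refused whole if a number of a shift passes 1 or a number of a turn 1, either way. A call with a gripper value outside its range is refused whole. The fingers move at their own pace and stop on an object; "newtons" is the grip in N (left out, the last holds). Time passes only in rows, so rows that do not move let the fingers close, or fill a call up. It gives the time, the measured TCP pose, the force, the opening and the grip force at its end, in the units of the state.
- r.get_obs(): the state, without advancing time (a new reading comes with each control period).
- snapshot(name): name is "scene" or "side" or "wrist"; returns a dict with "image" (480x640x3 uint8, blue, green, red), "fx", "fy", "cx", "cy" (pixels), "T" (4x4, takes a point from camera to world coordinates). Camera axes: x right, y down, z forward; pixel columns grow to the right and rows downward; lengths in mm; the calibration is good to about 2 mm. The wrist camera is an equidistant fisheye: a pixel r from the principal point sees the ray r / f radians off the axis. A picture is of the moment at which its call begins. There is no depth.
- ticket.close_job(): hands the job in; it is judged then, once.
The state is a dict: "time_s": time; "qpos": joint angles; "qd": joint speeds; "joint_torque": joint torques, N m; "ee_pos": TCP position; "eef_rot": TCP orientation; "wrist_force": force on the tool from outside, world axes, zero at the start; "wrist_torque": the same for the moment, N m; "width": finger opening in mm; "gripper_force": force on a finger pad.
Only numpy, scipy, OpenCV 4.12 (cv2) and the standard library are available. Lean on these libraries where they do the work, as an engineer would, in place of code of your own. Each camera call takes 0.05 s, during which the arm holds its last target. There are 200 camera calls.

## Task

Put the four clean steel jugs away on the low shelf, one on each round rubber mat, in order of size: the biggest on the mat next to the water tap, then each smaller one in turn, the smallest at the far end. Stand every jug upright in the middle of its mat.

Things in the scene. Friction and masses are not known exactly. Their poses are not given: they have to be found in the camera images.
- jug_large: the biggest of four plain steel jugs: open straight-sided round cup, 68 mm across, 100 mm high, about 200 g; wire handle at its +x side (25 mm out from the wall, 31 to 86 mm up), small pouring lip at -x. Origin: centre of its underside; z up, any yaw. Grip the outside of the wall across its own y axis, clear of the handle.
- jug_medium: the second biggest of four plain steel jugs: open straight-sided round cup, 60 mm across, 80 mm high, about 150 g; wire handle at its +x side (25 mm out from the wall, 25 to 69 mm up), small pouring lip at -x. Origin: centre of its underside; z up, any yaw. Grip the outside of the wall across its own y axis, clear of the handle.
- jug_small: the second smallest of four plain steel jugs: open straight-sided round cup, 50 mm across, 62 mm high, about 100 g; wire handle at its +x side (24 mm out from the wall, 19 to 53 mm up), small pouring lip at -x. Origin: centre of its underside; z up, any yaw. Grip the outside of the wall across its own y axis, clear of the handle.
- jug_tiny: the smallest of four plain steel jugs: open straight-sided round cup, 40 mm across, 46 mm high, about 60 g; wire handle at its +x side (23 mm out from the wall, 14 to 40 mm up), small pouring lip at -x. Origin: centre of its underside; z up, any yaw. Grip the outside of the wall across its own y axis, clear of the handle.
- mat_a: one of four alike round black nubbed rubber mats, 84 mm across, 4 mm thick, fixed in a row about 130 mm apart on a low steel shelf (500 x 130 mm, top 40 mm above the table). Which mat is where in the row changes: go by position. Origin: centre of its underside, 40 mm above the table; its y axis runs along the row. A jug on it has its underside at 44 mm.
- mat_b: one of four alike round black nubbed rubber mats, 84 mm across, 4 mm thick, fixed in a row about 130 mm apart on a low steel shelf (500 x 130 mm, top 40 mm above the table). Which mat is where in the row changes: go by position. Origin: centre of its underside, 40 mm above the table; its y axis runs along the row. A jug on it has its underside at 44 mm.
- mat_c: one of four alike round black nubbed rubber mats, 84 mm across, 4 mm thick, fixed in a row about 130 mm apart on a low steel shelf (500 x 130 mm, top 40 mm above the table). Which mat is where in the row changes: go by position. Origin: centre of its underside, 40 mm above the table; its y axis runs along the row. A jug on it has its underside at 44 mm.
- mat_d: one of four alike round black nubbed rubber mats, 84 mm across, 4 mm thick, fixed in a row about 130 mm apart on a low steel shelf (500 x 130 mm, top 40 mm above the table). Which mat is where in the row changes: go by position. Origin: centre of its underside, 40 mm above the table; its y axis runs along the row. A jug on it has its underside at 44 mm.
- tap: steel counter water tap, fixed on the table beyond one end of the row (either end), in line with it, 160 mm from the nearest mat's centre: column 38 mm across, 220 mm high with its lever; spout and 115 mm square drip tray on its +x side, away from the robot. Origin: centre of its foot. At the row's other end, as far off, stands a 100 mm wide grey cylinder of cutlery, 200 mm high.

How it is judged:
By the outcome, as a careful person would: the job done as asked, in the order asked, and still so for the second after the job is handed in, with the robot touching nothing.
It also fails if it takes over 112 s, if anything falls off the work surface, if the arm or the gripper's body presses on something with over 40 N, if the wrist force passes 120 N, or if a joint passes its speed limit or range.

## Working session

There is one attempt and no reset: what is moved stays moved. The work goes in short steps, Python scripts to look and compute and a tool call to move; the robot and the scene stay as the last step left them, time stands still between calls to the robot, and variables do not carry over. Pictures are saved under pics/ and viewed, at most 14 in all, crops included, and the job is handed in when it is done.

Besides the shell and the picture viewer there is one more tool, called after "Emit:" as name(argument=value, ...) on one line, values as JSON. apply_moves: Moves the arm, as the interface text tells. Its arguments: {"type":"object","properties":{"deltas":{"type":"array","items":{"type":"array"}},"newtons":{"type":"number"}},"required":["deltas"]}

```bash
ls; mkdir -p pics; python3 - <<'E'
from rig import r, snapshot
import cv2,numpy as np,pickle
o=r.get_obs();print({k:np.round(v,3) if not isinstance(v,dict) else v for k,v in o.items()})
S={}
for n in ("scene","side","wrist"):
    s=snapshot(n);S[n]=s;cv2.imwrite(f"pics/{n}0.png",s["image"]);print(n,s["fx"],s["fy"],s["cx"],s["cy"],np.round(s["T"],3).tolist())
pickle.dump(S,open("s0.pkl","wb"))
E
```

```text
pics
{'time_s': np.float64(0.0), 'qpos': array([-1.436,  0.259,  1.536,  0.   ,  1.348, -0.203]), 'qd': array([-0.001,  0.   ,  0.001, -0.001,  0.001, -0.   ]), 'joint_torque': array([ 0.0000e+00, -4.4603e+01, -2.9057e+01, -1.0000e-03,  1.2000e-02,
        0.0000e+00]), 'ee_pos': array([ 182.226, -518.388,  230.489]), 'eef_rot': array([ 0.986,  0.168,  0.   , -0.001]), 'wrist_force': array([ 0.55 , -0.387,  0.382]), 'wrist_torque': array([-0.032,  0.034,  0.029]), 'gripper_force': np.float64(0.0), 'width': np.float64(85.726)}
scene 508.82459022682394 508.82459022682394 322.1421820448877 245.80287697937064 [[0.229, 0.69, -0.687, 1230.003], [0.973, -0.176, 0.148, -144.337], [-0.019, -0.702, -0.712, 765.549], [0.0, 0.0, 0.0, 1.0]]
side 481.1276534403495 481.1276534403495 314.4769223258341 241.0556393798155 [[-0.997, -0.047, 0.057, 484.506], [-0.074, 0.559, -0.826, 860.589], [0.007, -0.828, -0.56, 614.628], [0.0, 0.0, 0.0, 1.0]]
wrist 371.64829954431775 371.64829954431775 324.9525295600256 236.03844804055336 [[0.332, -0.907, -0.26, 249.076], [-0.943, -0.32, -0.09, -495.347], [-0.001, 0.275, -0.962, 373.05], [0.0, 0.0, 0.0, 1.0]]
```

View pics/scene0.png

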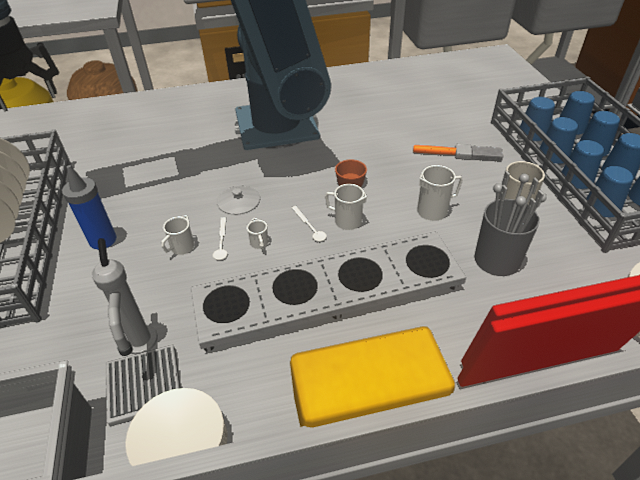

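View pics/side0.png

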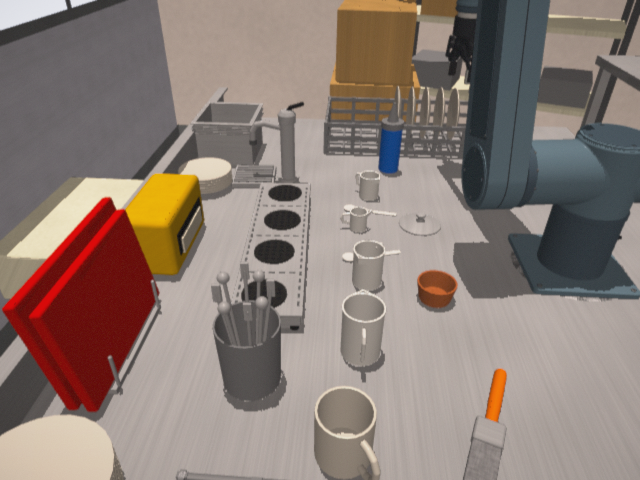

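View pics/wrist0.png

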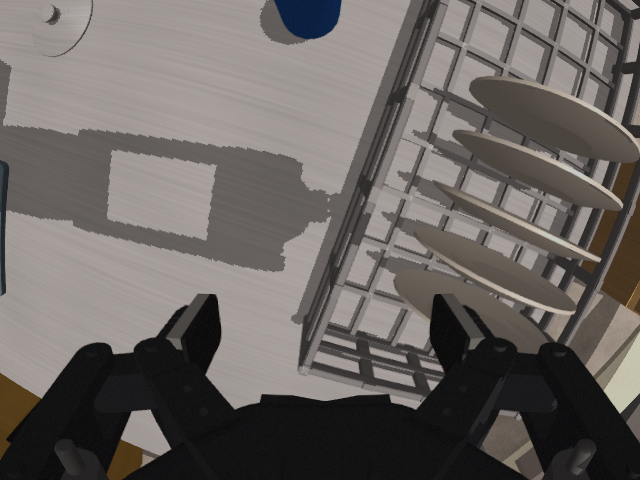

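The scene view shows the tap on the left (130,300), which is the -y end. The mats are at about (227,304), (295,287), (360,274) and (428,261). The jugs are at (178,235), (257,234), (348,206) and (436,192). The beige mug at (523,185) is a distractor, and the wrist view shows no jugs. Next I'll measure the mats and enlarge the jugs.

```bash
cat > h.py <<'E'
import numpy as np,cv2,pickle
def ray(s,uv):
    d=np.array([(uv[0]-s["cx"])/s["fx"],(uv[1]-s["cy"])/s["fy"],1.]);T=np.array(s["T"])
    d=T[:3,:3]@d;return T[:3,3],d/np.linalg.norm(d)
def fray(s,uv):
    p=np.array([uv[0]-s["cx"],uv[1]-s["cy"]],float);q=np.linalg.norm(p);a=q/s["fx"]
    d=np.array([*(p/max(q,1e-9)*np.sin(a)),np.cos(a)]);T=np.array(s["T"]);return T[:3,3],T[:3,:3]@d
def onz(R,z):
    o,d=R;return o+d*(z-o[2])/d[2]
def tri(Rs):
    A=0;b=0
    for o,d in Rs:
        M=np.eye(3)-np.outer(d,d);A=A+M;b=b+M@o
    p=np.linalg.solve(A,b);return p,max(np.linalg.norm((np.eye(3)-np.outer(d,d))@(p-o)) for o,d in Rs)
E
python3 - <<'E'
from h import *
S=pickle.load(open("s0.pkl","rb"))
def blobs(n,x0,x1,y0,y1,th):
    g=cv2.cvtColor(S[n]["image"],cv2.COLOR_BGR2GRAY);m=np.zeros_like(g);m[y0:y1,x0:x1]=(g[y0:y1,x0:x1]<th)*255
    m=cv2.morphologyEx(m,cv2.MORPH_CLOSE,np.ones((3,3)))
    cs=cv2.findContours(m,cv2.RETR_EXTERNAL,cv2.CHAIN_APPROX_NONE)[0]
    return [cv2.fitEllipse(cv2.convexHull(c)) for c in cs if cv2.contourArea(c)>250]
a=sorted(blobs("scene",195,470,235,330,60),key=lambda e:e[0][0])
b=sorted(blobs("side",240,312,180,312,60),key=lambda e:e[0][1])
for e in a:print("scene",np.round(e[0],1),np.round(e[1],1),np.round(onz(ray(S["scene"],e[0]),44),1))
for e in b:print("side",np.round(e[0],1),np.round(e[1],1),np.round(onz(ray(S["side"],e[0]),44),1))
for e,f in zip(a,b):
    p,err=tri([ray(S["scene"],e[0]),ray(S["side"],f[0])]);print("tri",np.round(p,1),round(err,1))
A=cv2.resize(S["scene"]["image"][150:270,150:470],None,fx=2.5,fy=2.5,interpolation=cv2.INTER_CUBIC)
B=cv2.resize(S["side"]["image"][160:370,330:400],None,fx=2.5,fy=2.5,interpolation=cv2.INTER_CUBIC)
cv2.imwrite("pics/cA.png",A)
C=np.rot90(S["side"]["image"][160:370,325:405]);C=cv2.resize(np.ascontiguousarray(C),None,fx=3.5,fy=3.5,interpolation=cv2.INTER_CUBIC);cv2.imwrite("pics/cA.png",np.vstack([np.pad(A,((0,0),(0,0),(0,0))),np.pad(C,((0,0),(0,800-C.shape[1]),(0,0)))]))
E
```

```text
scene [225.6 304.2] [35.8 46.2] [ 634.5 -196.7   44. ]
scene [294.4 286.8] [34.4 44.3] [624.8 -68.9  44. ]
scene [359.8 274.4] [33.2 43.3] [625.4  56.6  44. ]
scene [427.2 261.1] [31.4 43.1] [624.3 191.7  44. ]
side [284.6 192.7] [14.9 31.6] [ 632.1 -187.9   44. ]
side [281.9 219.7] [18.6 34.8] [622.2 -60.3  44. ]
side [273.7 251.4] [22.6 38.9] [622.8  64.3  44. ]
tri [ 632.6 -196.5   40.2] 1.0
tri [622.6 -68.1  40. ] 1.0
tri [623.2  57.9  40.2] 0.9
```

View pics/cA.png

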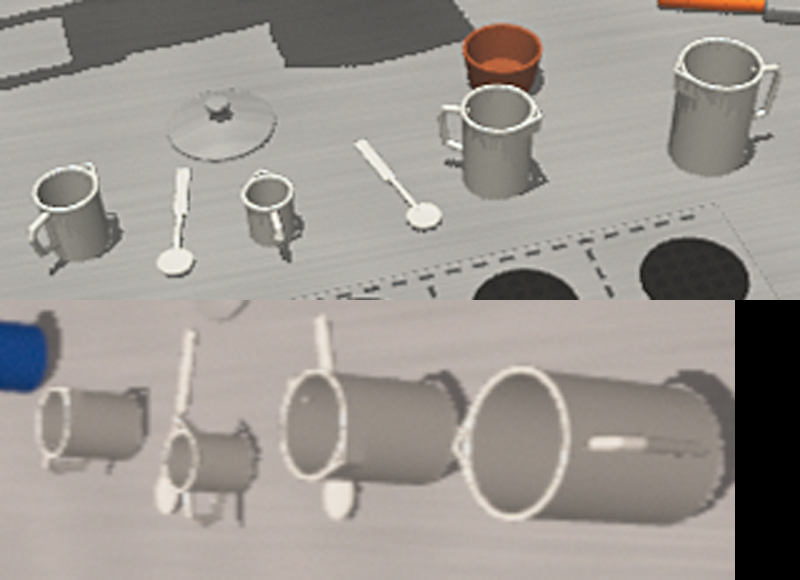

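The enlarged crop shows the four rims and their handles. Small's handle points image-left and down, tiny's points down (toward +x), medium's points left (-y), and large's points right (+y). Now I'll triangulate the rim centres and work out rough yaws.

```bash
python3 - <<'E'
from h import *
S=pickle.load(open("s0.pkl","rb"))
a=lambda x,y:(x/2.5+150,y/2.5+150); b=lambda x,y:(404-(y-300)/3.5,x/3.5+160)
J=dict(large=((719,63),(518,443),(778,68),86,100),medium=((498,108),(317,424),(443,108),69,80),small=((67,188),(55,424),(34,232),53,62),tiny=((268,190),(182,460),(278,212),40,46))
for n,(p,q,h,hz,H) in J.items():
    P,e=tri([ray(S["scene"],a(*p)),ray(S["side"],b(*q))]);c=onz(ray(S["scene"],a(*p)),H);d=onz(ray(S["scene"],a(*h)),hz)-c
    print(n,np.round(P,1),round(e,1),"onz",np.round(c,1),"handle",np.round(np.degrees(np.arctan2(d[1],d[0]))),np.hypot(*d[:2]).round())
p,e=tri([ray(S["scene"],(125,270)),ray(S["side"],(288,112))]);print("tap",p,e)
E
```

```text
large [444.3 279.7  97.7] 1.8 onz [444.5 278.1 100. ] handle 87.0 55.0
medium [430.7  89.9  77.1] 1.8 onz [431.6  88.5  80. ] handle -121.0 49.0
small [ 422.4 -271.5   60.7] 2.3 onz [ 420.5 -272.3   62. ] handle -39.0 46.0
tiny [ 448.2 -111.7   44.7] 2.2 onz [ 446.5 -112.5   46. ] handle 12.0 22.0
tap [ 642.36248029 -333.64193532  191.96012394] 7.723935444720913
```

```bash
cat >> h.py <<'E'
def xang(q): # tool x heading in world, deg
    from scipy.spatial.transform import Rotation as R
    x=R.from_quat(q).as_matrix()[:,0];return np.degrees(np.arctan2(x[1],x[0]))
def plan(o,tgt,ang=None):
    """shift in tool axes (units 25mm) now; turn units"""
    from scipy.spatial.transform import Rotation as R
    M=R.from_quat(o["eef_rot"]).as_matrix();a=xang(o["eef_rot"])
    s=M.T@(np.array(tgt,float)-o["ee_pos"])/25
    t=None if ang is None else round(((a-ang+180)%360-180)/5,2)
    print("t",round(float(o["time_s"]),2),"pos",np.round(o["ee_pos"],1),"xang",round(a,1),"q",np.round(o["qpos"],2),"w",round(float(o["width"]),1));print("shift",np.round(s,2),"turn",t)
E
python3 - <<'E'
from h import *
from rig import r
plan(r.get_obs(),[421,-272,210],-39)
S=pickle.load(open("s0.pkl","rb"))
p,e=tri([ray(S["scene"],(72,178)),ray(S["side"],(391,118))]);print("bottle top",p,e)
E
```

```text
t 0.15 pos [ 182.2 -518.5  230.7] xang 19.4 q [-1.44  0.26  1.54  0.    1.35 -0.2 ] w 85.2
shift [12.28 -6.14  0.84] turn 11.67
bottle top [ 361.00657612 -443.29311514  161.1600268 ] 9.175114408566497
```

Emit:
apply_moves(deltas=[[1,[1,-0.6,0],0],[1,[1,-0.6,0],0],[1,[1,-0.6,0],0],[1,[1,-0.6,0],0],[1,[1,-0.6,0],0],[1,[1,-0.6,0],0],[1,[1,-0.6,0],0],[1,[1,-0.6,0],0],[1,[1,-0.6,0],0],[1,[1,-0.1,0.3],0]])

```text
time_s: 1.15
ee_pos: [373.2, -304.8, 224.5]
eef_rot: [0.986, 0.168, 0.0, 0.0]
wrist_force: [-0.1, -1.9, 0.3]
width: 84.9
gripper_force: 0.0
```

Emit:
apply_moves(deltas=[[1,[0.8,0,0.3],1],[1,[0.8,0,0.2],1],[1,[0.7,0,0],1],[1,[0,0,0],1],[1,[0,0,0],1],[1,[0,0,0],1],[1,[0,0,0],1],[1,[0,0,0],1],[1,[0,0,0],1],[1,[0,0,0],0]])

```text
time_s: 2.15
ee_pos: [428.0, -291.8, 211.0]
eef_rot: [0.975, -0.222, -0.0, -0.0]
wrist_force: [-0.1, -0.1, 0.6]
width: 85.6
gripper_force: 0.0
```

```bash
cat > look.py <<'E'
from h import *
from rig import r,snapshot
import sys
def look(name):
    s=snapshot("wrist");o=r.get_obs();pickle.dump((s,o),open(name+".pkl","wb"));cv2.imwrite(f"pics/{name}.png",s["image"]);return s,o
if __name__=="__main__":
    s,o=look(sys.argv[1]);plan(o,[float(v) for v in sys.argv[2:5]],float(sys.argv[5]))
E
python3 look.py w1 421 -272 42 -39
```

```text
t 2.2 pos [ 428.  -291.8  211.1] xang -25.5 q [-0.81  0.22  1.64 -0.    1.28  1.2 ] w 85.2
shift [-0.59 -0.59  6.76] turn 2.69
```

View pics/w1.png

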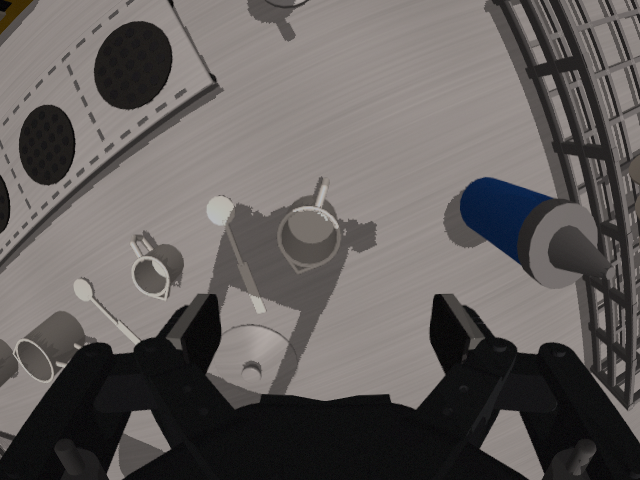

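The wrist view shows the small jug's rim centred near (309,234), handle end (321,182), lip (298,272); tiny's rim at (152,275); mats at (133,65) and (47,145). Next I'll fit these with code.

```bash
cat >> h.py <<'E'
def rimfit(s,uv,H,R,th=175,win=None):
    """bright rim pixels near uv -> plane z=H -> circle of about radius R"""
    from scipy.optimize import least_squares
    g=cv2.cvtColor(s["image"],cv2.COLOR_BGR2GRAY);c=onz(fray(s,uv),H)
    v,u=np.nonzero(g>th);k=np.hypot(u-uv[0],v-uv[1])<(win or 120)
    P=np.array([onz(fray(s,(a,b)),H)[:2] for a,b in zip(u[k],v[k])])
    for tol in (8,5,3,3):
        Q=P[abs(np.hypot(*(P-c[:2]).T)-R)<tol]
        q=least_squares(lambda q:np.hypot(*(Q-q[:2]).T)-q[2],[*c[:2],R],loss="soft_l1").x;c=np.array(q)
    a=np.degrees(np.arctan2(*(Q-q[:2]).T[::-1]));return q,len(Q),len(np.unique(a//20))
def mats(s,th=60,z=44,amin=800):
    g=cv2.cvtColor(s["image"],cv2.COLOR_BGR2GRAY);m=((g<th)*255).astype(np.uint8);m=cv2.morphologyEx(m,cv2.MORPH_OPEN,np.ones((7,7)))
    for c in cv2.findContours(m,cv2.RETR_EXTERNAL,cv2.CHAIN_APPROX_NONE)[0]:
        c=c[:,0];
        if cv2.contourArea(c)<amin or c.min()<3 or c[:,1].max()>476 or c[:,0].max()>636:continue
        P=np.array([onz(fray(s,p),z)[:2] for p in c],np.float32);(x,y),(a,b),_=cv2.fitEllipse(P)
        if 70<a<b<95:print("mat",np.round(c.mean(0)),"xy",round(x,1),round(y,1),"ax",round(a,1),round(b,1))
E
python3 - <<'E'
from h import *
s,o=pickle.load(open("w1.pkl","rb"))
for H in (58,62,66):print(H,rimfit(s,(309,234),H,24.5))
q=rimfit(s,(309,234),62,24.5)[0]
for uv,z in (((321,182),53),((298,271),62)):
    d=onz(fray(s,uv),z)[:2]-q[:2];print(np.degrees(np.arctan2(d[1],d[0])),np.hypot(*d))
print("tiny",rimfit(s,(152,275),46,19.5,win=60))
mats(s)
mats(s,z=40)
E
```

```text
58 (array([ 421.15781242, -272.9656538 ,   24.58987114]), 85, 6)
62 (array([ 444.36597006, -294.23106355,    1.74111571]), 24, 13)
66 (array([-7135.29051677, -8430.75939824, 11120.23194733]), 23, 1)
-29.971210984020743 14.413900714439764
137.1454972449899 62.169983912098914
tiny (array([ 449.10306235, -112.1748214 ,   19.57197853]), 167, 18)
mat [ 47. 144.] xy 622.6 -68.3 ax 81.5 83.8
mat [133.  65.] xy 632.2 -195.5 ax 81.6 82.9
mat [ 47. 144.] xy 624.2 -65.0 ax 82.5 84.9
mat [133.  65.] xy 634.0 -193.9 ax 82.7 84.0
```

```bash
python3 - <<'E'
from h import *
s,o=pickle.load(open("w1.pkl","rb"))
c=onz(fray(s,(309,234)),62);print("click",c)
for th in (125,135,145,155):print(th,rimfit(s,(309,234),62,24.5,th=th,win=42))
for uv,z in (((321,182),53),((298,271),62)):
    d=onz(fray(s,uv),z)[:2]-c[:2];print(np.degrees(np.arctan2(d[1],d[0])),np.hypot(*d))
p,e=tri([fray(s,(309,234)),ray(pickle.load(open("s0.pkl","rb"))["scene"],(176.8,225.2))]);print(p,e)
plan(o,[421,-272.5,62],-36)
E
```

```text
click [ 423.77369728 -274.70093966   62.        ]
125 (array([ 403.72038994, -252.66352105,   24.5       ]), 0, 0)
135 (array([ 372.15807118, -228.0315997 ,   24.5       ]), 0, 0)
145 (array([ 422.92019574, -274.28500229,   23.42823606]), 202, 7)
155 (array([ 421.92102294, -273.30266355,   24.45000252]), 181, 6)
-38.941579471969135 42.529235856055074
137.67382828755672 33.79237294885837
[ 423.53275331 -273.42231805   63.75056281] 1.6462694893899725
t 2.2 pos [ 428.  -291.8  211.1] xang -25.5 q [-0.81  0.22  1.64 -0.    1.28  1.2 ] w 85.2
shift [-0.58 -0.57  5.96] turn 2.09
```

Emit:
apply_moves(deltas=[[1,[-0.49,-0.56,0],0],[1,[0,0,0.9],1],[1,[0,0,0.9],1],[1,[0,0,0.9],0.9],[1,[0,0,0.9],0],[1,[0,0,0.9],0],[1,[0,0,0.9],0],[1,[0,0,0.9],0],[1,[0,0,0.9],0],[1,[0,0,0.44],0]])

```text
time_s: 3.2
ee_pos: [422.2, -273.1, 18.5]
eef_rot: [0.94, -0.342, -0.001, -0.001]
wrist_force: [-0.4, 0.7, 0.2]
width: 85.7
gripper_force: 0.0
```

Emit:
apply_moves(deltas=[[1,[0,0,0],0],[-1,[0,0,0],0],[-1,[0,0,0],0],[-1,[0,0,0],0],[-1,[0,0,0],0],[-1,[0,0,0],0],[-1,[0,0,0],0],[-1,[0,0,0],0],[-1,[0,0,0],0],[-1,[0,0,0],0]], newtons=40)

```text
time_s: 4.2
ee_pos: [423.9, -274.7, 21.7]
eef_rot: [0.939, -0.343, 0.001, 0.001]
wrist_force: [-0.8, 1.2, 5.6]
width: 49.9
gripper_force: 41.4
```

Emit:
apply_moves(deltas=[[-1,[0,0,-0.4],0],[-1,[0,0,-0.8],0],[-1,[0,0,-1],0],[-1,[0,0,-1],-1],[-1,[0,0,-1],-1],[-1,[0,0,-0.8],-1],[-1,[0,0,0],-1],[-1,[0,0,0],-1],[-1,[0,0,0],-1],[-1,[0,0,0],-1]])

```text
time_s: 5.2
ee_pos: [423.0, -273.9, 146.1]
eef_rot: [0.999, -0.043, 0.0, 0.0]
wrist_force: [0.3, 0.8, -1.3]
width: 49.9
gripper_force: 41.7
```

Emit:
apply_moves(deltas=[[-1,[1,-1,0],-1],[-1,[1,-1,0],0],[-1,[1,-1,0],0],[-1,[1,-1,0],0],[-1,[1,-1,0],0],[-1,[0.5,-1,0],0],[-1,[0,-1,0],0],[-1,[0,-0.5,0],0],[-1,[0,0,0],0],[-1,[0,0,0],0]])

```text
time_s: 6.2
ee_pos: [563.1, -89.7, 145.7]
eef_rot: [1.0, -0.001, 0.0, 0.0]
wrist_force: [-0.2, -0.2, -1.6]
width: 49.8
gripper_force: 41.8
```

```bash
python3 - <<'E'
from look import *
s,o=look("w2");plan(o,[623.2,57.9,150],0)
mats(s)
E
```

```text
t 6.25 pos [563.1 -90.2 145.7] xang -0.2 q [-0.35  0.36  1.61 -0.    1.17  1.22] w 50.1
shift [ 2.39 -5.93 -0.18] turn -0.03
mat [125. 156.] xy 624.2 57.8 ax 81.4 82.8
mat [292. 148.] xy 623.7 -67.0 ax 81.2 81.6
mat [474. 138.] xy 633.4 -194.2 ax 81.4 82.5
```

View pics/w2.png

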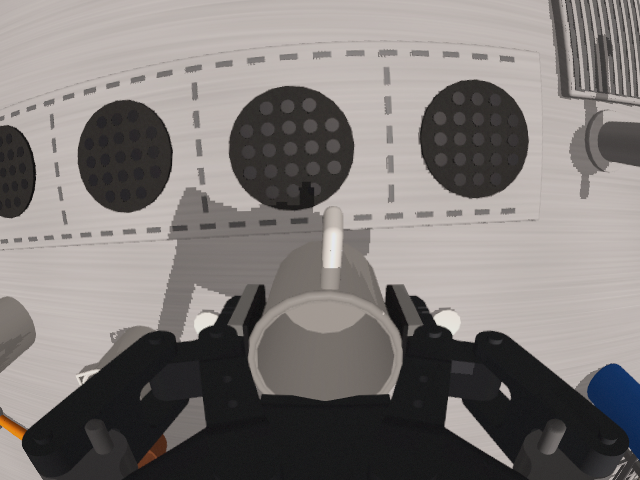

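The small jug is held level with its rim centred near (325,359) and handle pointing up the image. The mats are at (125,156), (292,148) and (474,138). Placing it on the third mat.

```bash
python3 - <<'E'
from h import *
s,o=pickle.load(open("w2.pkl","rb"));z=o["ee_pos"][2]-21.7+62
print(z,"click",onz(fray(s,(326,355)),z)-o["ee_pos"])
L=onz(fray(s,(250,352)),z);R=onz(fray(s,(402,352)),z);T=onz(fray(s,(326,292)),z);print(L-o["ee_pos"],R-o["ee_pos"],T-o["ee_pos"])
plan(o,[623.6,57.9,80],0)
E
```

```text
185.96542874036942 click [ 0.96109082  0.25413401 40.3       ]
[ 1.58551003 25.40076866 40.3       ] [  1.45313072 -24.93709858  40.3       ] [23.91703791  0.25293312 40.3       ]
t 6.25 pos [563.1 -90.2 145.7] xang -0.2 q [-0.35  0.36  1.61 -0.    1.17  1.22] w 50.1
shift [ 2.4  -5.93  2.62] turn -0.03
```

Emit:
apply_moves(deltas=[[-1,[0.5,-1,0],0],[-1,[0.5,-1,0],0],[-1,[0.5,-1,0],0],[-1,[0.5,-1,0],0],[-1,[0.4,-1,0],0],[-1,[0,-0.9,0.4],0],[-1,[0,0,0.8],0],[-1,[0,0,0.8],0],[-1,[0,0,0.6],0],[-1,[0,0,0],0]])

```text
time_s: 7.25
ee_pos: [621.9, 56.9, 77.8]
eef_rot: [1.0, -0.002, -0.002, -0.0]
wrist_force: [-0.3, -0.6, -1.9]
width: 50.0
gripper_force: 41.9
```

```bash
python3 - <<'E'
from h import *
from rig import r
plan(r.get_obs(),[623.6,57.9,66],0)
E
```

```text
t 7.25 pos [621.9  56.9  77.8] xang -0.2 q [-0.09  0.53  1.53 -0.    1.09  1.49] w 50.0
shift [ 0.07 -0.04  0.47] turn -0.05
```

Emit:
apply_moves(deltas=[[-1,[0.07,-0.04,0.3],0],[-1,[0,0,0.2],0],[-1,[0,0,0],0],[-1,[0,0,0],0],[1,[0,0,0],0],[1,[0,0,0],0],[1,[0,0,0],0],[1,[0,0,0],0],[1,[0,0,0],0],[1,[0,0,0],0]])

```text
time_s: 8.25
ee_pos: [625.3, 59.3, 67.8]
eef_rot: [1.0, -0.001, 0.0, 0.0]
wrist_force: [-0.6, -0.7, -0.6]
width: 85.3
gripper_force: 0.0
```

Emit:
apply_moves(deltas=[[1,[0,0,-0.5],0],[1,[0,0,-1],0],[1,[0,0,-1],0],[1,[0,0,-1],0],[1,[0,0,-1],0],[1,[-0.6,0,-0.8],0],[1,[-1,0,0],0],[1,[-1,0,0],0],[1,[-0.5,0,0],0],[1,[0,0,0],0]])

```text
time_s: 9.25
ee_pos: [546.5, 59.6, 201.6]
eef_rot: [1.0, -0.001, 0.0, 0.0]
wrist_force: [1.3, -0.2, 0.1]
width: 85.6
gripper_force: 0.0
```

```bash
python3 - <<'E'
from look import *
s,o=look("w3");plan(o,[448,-112,200],12)
mats(s)
E
```

```text
t 9.3 pos [547.8  59.5 201.6] xang -0.1 q [-0.09  0.28  1.58  0.    1.28  1.48] w 85.6
shift [-3.98  6.87  0.06] turn -2.43
mat [587. 133.] xy 633.7 -193.2 ax 81.6 83.5
mat [169. 132.] xy 623.4 193.6 ax 81.4 82.4
mat [472. 130.] xy 624.0 -66.0 ax 81.3 82.5
```

View pics/w3.png

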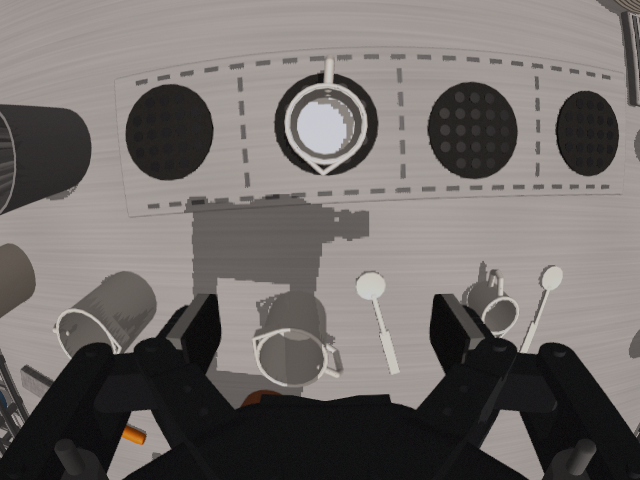

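The small jug stands centred on mat 3, with its rim at about (325,126). Tiny's rim is at (496,315), medium's at (293,357) with its handle to the right at (338,368), and large's at (90,338).

```bash
python3 - <<'E'
from h import *
s,o=pickle.load(open("w3.pkl","rb"))
for n,uv,H,R,w in (("small",(326,126),106,24.5,60),("tiny",(496,315),46,19.5,40),("med",(293,357),80,29.5,60),("large",(90,338),100,33.5,60)):
    print(n,"click",np.round(onz(fray(s,uv),H),1),[ (np.round(q[0],1),q[1],q[2]) for q in [rimfit(s,uv,H,R,th=t,win=w) for t in (150,170,190)]])
s1,o1=pickle.load(open("w1.pkl","rb"))
print("tiny tri",tri([fray(s,(496,315)),fray(s1,(152,275))]))
c=np.array([449,-112]);
for uv in ((498,272),(487,278)):
    d=onz(fray(s,uv),40)[:2]-c;print(np.degrees(np.arctan2(d[1],d[0])),np.hypot(*d))
for uv in ((140,238),(137,243)):
    d=onz(fray(s1,uv),40)[:2]-c;print(np.degrees(np.arctan2(d[1],d[0])),np.hypot(*d))
c=onz(fray(s,(293,357)),80)[:2];d=onz(fray(s,(338,372)),69)[:2]-c;print("med",np.degrees(np.arctan2(d[1],d[0])),np.hypot(*d))
E
```

```text
small click [621.5  59.  106. ] [(array([623.2,  59.2,  24.6]), 1287, 18), (array([623.2,  59.2,  24.6]), 1124, 18), (array([623.4,  59.1,  24.8]), 610, 18)]
tiny click [ 451.5 -107.6   46. ] [(array([ 450.2, -113.5,   19.9]), 359, 16), (array([ 450.1, -113. ,   19.6]), 234, 15), (array([ 450. , -113.1,   19.8]), 104, 15)]
med click [434.9  87.1  80. ] [(array([432.3,  88.5,  30.1]), 571, 17), (array([432.7,  88.9,  29.8]), 413, 13), (array([432.6,  89. ,  29.8]), 187, 13)]
large click [452.3 271.5 100. ] [(array([449.3, 280.5,  33.8]), 371, 13), (array([446.2, 280.1,  33.8]), 297, 13), (array([446.1, 280.2,  33.9]), 115, 12)]
tiny tri (array([ 448.00109689, -111.59023068,   38.95915781]), np.float64(0.4038251142112274))
9.203082139742017 46.227116963695785
24.809778504323297 43.93210587220098
-15.331725382792277 38.27137433043111
-6.890773627566312 34.43881086529079
med -121.90966439622268 45.89048700054247
```

Emit:
apply_moves(deltas=[[1,[-0.56,1,0],0],[1,[-0.56,1,0],0],[1,[-0.56,1,0],0],[1,[-0.56,1,0],0],[1,[-0.56,1,0],0],[1,[-0.56,1,0.6],0],[0.4,[-0.56,0.89,1],0],[0.4,[0,0,1],-1],[0.4,[0,0,1],-1],[0.4,[0,0,0],0]])

```text
time_s: 10.3
ee_pos: [448.1, -112.4, 107.9]
eef_rot: [0.996, 0.086, -0.002, -0.001]
wrist_force: [0.3, -0.3, -0.2]
width: 59.8
gripper_force: 0.0
```

```bash
python3 - <<'E'
from look import *
s,o=look("w4");plan(o,[449.7,-112.8,10],10)
print(rimfit(s,(325,250),46,19.5,th=150,win=80),rimfit(s,(325,250),46,19.5,th=170,win=80))
E
```

```text
t 10.35 pos [ 449.2 -112.7  109.6] xang 9.7 q [-0.49  0.23  1.9   0.    1.01  0.91] w 59.5
shift [0.03 0.02 3.98] turn -0.06
(array([-1.78327607e+05,  1.21960970e+05,  1.95000000e+01]), 0, 0) (array([-2.89978113e+05,  1.92610894e+05,  1.95000000e+01]), 0, 0)
```

View pics/w4.png

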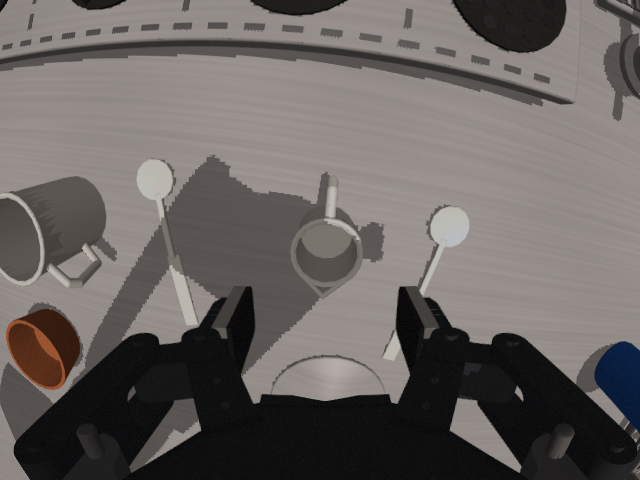

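Tiny's rim is at about (327,253) with its handle straight up, between the fingers. One spoon handle lies under the left finger, but it is low enough to clear.

```bash
python3 - <<'E'
from h import *
s,o=pickle.load(open("w4.pkl","rb"))
c=onz(fray(s,(327,254)),46);print(c);plan(o,[c[0],c[1],12],10)
for t in (120,130,140):print(rimfit(s,(327,254),46,19.5,th=t,win=45))
E
```

```text
[ 449.49052374 -113.19815764   46.        ]
t 10.35 pos [ 449.2 -112.7  109.6] xang 9.7 q [-0.49  0.23  1.9   0.    1.01  0.91] w 59.5
shift [0.02 0.03 3.9 ] turn -0.06
(array([ 447.58070976, -113.67483562,   20.91873636]), 415, 11)
(array([ 447.00524599, -112.88652271,   21.2828608 ]), 275, 8)
(array([ 447.00558809, -113.20183309,   21.33085848]), 271, 8)
```

Emit:
apply_moves(deltas=[[0.4,[0,0,0.9],0],[0.4,[0,0,1],0],[0.4,[0,0,1],0],[0.4,[0,0,0.6],0],[0.4,[0,0,0.35],0],[0.4,[0,0,0],0],[-1,[0,0,0],0],[-1,[0,0,0],0],[-1,[0,0,0],0],[-1,[0,0,0],0]])

```text
time_s: 11.35
ee_pos: [450.6, -113.1, 15.4]
eef_rot: [0.996, 0.086, 0.001, 0.001]
wrist_force: [0.5, 0.7, 6.3]
width: 39.4
gripper_force: 40.7
```

Emit:
apply_moves(deltas=[[-1,[0,0,0],0],[-1,[0,0,0],0],[-1,[0,0,-0.4],0],[-1,[0,0,-0.8],0],[-1,[0,0,-1],0],[-1,[0,0,-1],0],[-1,[0,0,-1],0],[-1,[0,0,-1],1],[-1,[0,0,-0.6],1],[-1,[0,0,0],0]])

```text
time_s: 12.35
ee_pos: [450.7, -113.3, 161.9]
eef_rot: [1.0, -0.002, 0.002, 0.001]
wrist_force: [0.9, -0.0, -1.1]
width: 39.6
gripper_force: 40.5
```

```bash
python3 - <<'E'
from h import *
from rig import r
plan(r.get_obs(),[623.8,192.4,155],0)
E
```

```text
t 12.35 pos [ 450.7 -113.3  161.9] xang -0.2 q [-0.49  0.16  1.84 -0.    1.13  1.09] w 39.6
shift [  6.88 -12.25   0.28] turn -0.04
```

Emit:
apply_moves(deltas=[[-1,[0.5,-1,0],0],[-1,[0.6,-1,0],0],[-1,[0.6,-1,0],0],[-1,[0.6,-1,0],0],[-1,[0.6,-1,0],0],[-1,[0.6,-1,0],0],[-1,[0.6,-1,0],0],[-1,[0.6,-1,0],0],[-1,[0.6,-1,0],0],[-1,[0.6,-1,0],0]])

```text
time_s: 13.35
ee_pos: [597.2, 138.1, 157.9]
eef_rot: [1.0, 0.0, -0.001, 0.0]
wrist_force: [0.3, -0.6, -0.7]
width: 39.2
gripper_force: 40.5
```

Emit:
apply_moves(deltas=[[-1,[0.6,-1,0],0],[-1,[0.4,-1,0],0],[-1,[0.2,-0.3,0],0],[-1,[0,0,0.8],0],[-1,[0,0,0.8],0],[-1,[0,0,0.8],0],[-1,[0,0,0.7],0],[-1,[0,0,0],0],[-1,[0,0,0],0],[-1,[0,0,0],0]])

```text
time_s: 14.35
ee_pos: [628.3, 194.3, 82.7]
eef_rot: [1.0, -0.001, 0.001, -0.0]
wrist_force: [1.1, 0.5, -0.0]
width: 39.1
gripper_force: 40.6
```

```bash
python3 - <<'E'
from h import *
from rig import r
plan(r.get_obs(),[623.8,192.4,60],0)
E
```

```text
t 14.35 pos [628.3 194.3  82.7] xang -0.1 q [ 0.13  0.57  1.44 -0.    1.13  1.7 ] w 39.1
shift [-0.18  0.07  0.91] turn -0.03
```

Emit:
apply_moves(deltas=[[-1,[-0.15,0.07,0.4],0],[-1,[0,0,0.3],0],[-1,[0,0,0.2],0],[-1,[0,0,0.04],0],[-1,[0,0,0],0],[0.4,[0,0,0],0],[0.4,[0,0,0],0],[0.4,[0,0,0],0],[0.4,[0,0,0],0],[0.4,[0,0,0],0]])

```text
time_s: 15.35
ee_pos: [623.8, 192.8, 57.8]
eef_rot: [1.0, -0.001, -0.0, 0.0]
wrist_force: [0.5, 0.1, -0.1]
width: 59.7
gripper_force: 0.0
```

Emit:
apply_moves(deltas=[[0.5,[0,0,-0.5],0],[0.5,[0,0,-1],0],[1,[0,0,-1],0],[1,[0,0,-1],0],[1,[0,0,-1],0],[1,[0,0,-1],0],[1,[-1,0,0],0],[1,[-1,0,0],0],[1,[-1,0,0],0],[1,[-0.5,0,0],0]])

```text
time_s: 16.35
ee_pos: [534.7, 193.1, 196.6]
eef_rot: [1.0, -0.001, 0.0, -0.0]
wrist_force: [-0.3, -0.0, -0.2]
width: 85.4
gripper_force: 0.0
```

```bash
python3 - <<'E'
from look import *
s,o=look("w5");plan(o,[445.5,280,170],90)
mats(s)
E
```

```text
t 16.4 pos [533.7 193.3 196.6] xang -0.1 q [0.15 0.32 1.54 0.   1.28 1.72] w 85.2
shift [-3.53 -3.46  1.07] turn -18.02
mat [594. 132.] xy 623.1 -65.1 ax 80.9 83.6
```

View pics/w5.png

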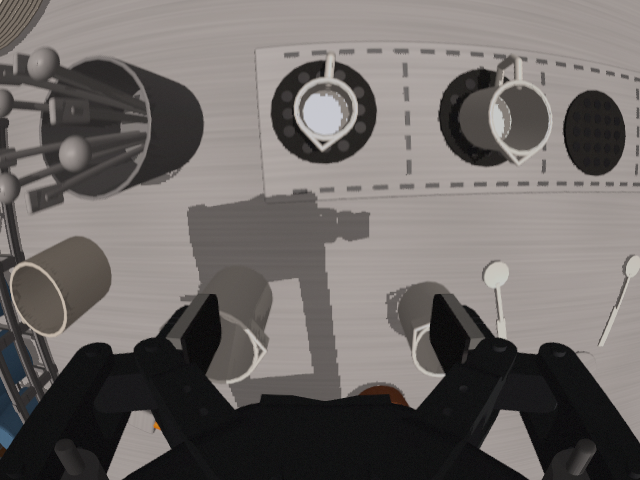

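Tiny stands centred on mat 4 at about (325,110). Large's rim is at about (232,350) with its lip toward the image right, so the handle points +y. I'll go to large next.

Emit:
apply_moves(deltas=[[1,[-0.59,-0.58,0],0],[1,[-0.59,-0.58,0],0],[1,[-0.59,-0.58,0],0],[1,[-0.59,-0.58,0],0],[1,[-0.59,-0.58,0],0],[1,[-0.58,-0.56,0],0],[1,[0,0,0],-1],[1,[0,0,0],-1],[1,[0,0,0],-1],[1,[0,0,0],-1]])

```text
time_s: 17.4
ee_pos: [449.5, 280.0, 196.1]
eef_rot: [0.985, 0.174, 0.001, -0.0]
wrist_force: [-0.3, -0.5, -0.4]
width: 85.0
gripper_force: 0.0
```

Emit:
apply_moves(deltas=[[1,[0,0,0],-1],[1,[0,0,0],-1],[1,[0,0,0],-1],[1,[0,0,0],-1],[1,[0,0,0],-1],[1,[0,0,0],-1],[1,[0,0,0],-1],[1,[0,0,0],-1],[1,[0,0,0],-1],[1,[0,0,0],-1]])

```text
time_s: 18.4
ee_pos: [449.6, 279.9, 196.1]
eef_rot: [0.819, 0.574, 0.001, 0.0]
wrist_force: [-0.3, -0.9, -0.5]
width: 85.4
gripper_force: 0.0
```

Emit:
apply_moves(deltas=[[1,[0,0,0],-1],[1,[0,0,0],-1],[1,[0,0,0],-0.5],[1,[0,0,0],0],[1,[0,0,0],0],[1,[0,0,0],0],[1,[0,0,0],0],[1,[0,0,0],0],[1,[0,0,0],0],[1,[0,0,0],0]])

```text
time_s: 19.4
ee_pos: [448.4, 279.7, 195.6]
eef_rot: [0.753, 0.658, 0.0, 0.0]
wrist_force: [0.3, 0.4, 0.5]
width: 85.5
gripper_force: 0.0
```

```bash
python3 - <<'E'
from look import *
s5,_=pickle.load(open("w5.pkl","rb"))
print("tiny",rimfit(s5,(325,110),90,19.5,th=170,win=60))
s,o=look("w6");plan(o,[446,280,50],87)
for H in (97,100,103):print(H,[np.round(np.hstack(rimfit(s,(325,265),H,33.5,th=t,win=130)),1) for t in (150,170)])
E
```

```text
tiny (array([621.94420882, 192.75064988,  19.55370405]), 859, 18)
t 19.45 pos [448.4 279.7 195.6] xang 82.3 q [0.35 0.25 1.64 0.   1.25 0.48] w 85.5
shift [-0.   -0.1   5.82] turn -0.93
97 [array([ 446.8,  261.5,   33.7, 1767. ,   17. ]), array([449.1, 270.1,  32.1, 483. ,  10. ])]
100 [array([ 446.9,  262.5,   33.7, 1811. ,   17. ]), array([449.5, 271.2,  32. , 455. ,  10. ])]
103 [array([ 447. ,  263.5,   33.7, 1885. ,   17. ]), array([450. , 272.2,  32.1, 411. ,  10. ])]
```

View pics/w6.png

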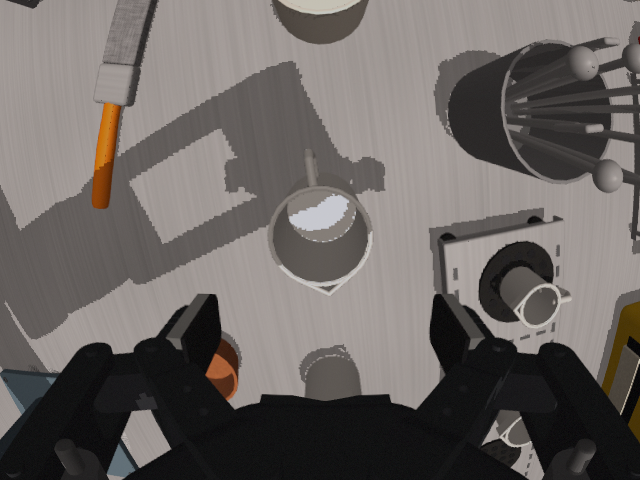

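The large jug sits between the fingers: its rim spans columns 269–372 and rows 187–286, so the centre is about (320,236), with the handle up at (310,155).

```bash
python3 - <<'E'
from h import *
s,o=pickle.load(open("w6.pkl","rb"))
c=onz(fray(s,(320.5,236.5)),100);print(c)
L,R,T,B=[onz(fray(s,p),100)[:2] for p in ((269,237),(372,237),(321,187),(321,286))];print((L+R)/2,(T+B)/2,np.linalg.norm(L-R),np.linalg.norm(T-B))
s3,_=pickle.load(open("w3.pkl","rb"));s0=pickle.load(open("s0.pkl","rb"))["scene"]
print("tri",tri([fray(s,(320.5,236.5)),ray(s0,(437.6,175.2))]))
d=onz(fray(s,(310,152)),86)-c;print(np.degrees(np.arctan2(d[1],d[0])))
plan(o,[446.5,280,50],90)
E
```

```text
[446.6503522  281.57596389 100.        ]
[446.54541553 281.23565905] [446.78510018 280.21402327] 69.1270103270211 69.16804278582548
tri (array([445.40117847, 279.77132461,  99.26589808]), np.float64(1.9430042468221538))
89.73654411659999
t 19.45 pos [448.4 279.7 195.6] xang 82.3 q [0.35 0.25 1.64 0.   1.25 0.48] w 85.5
shift [ 0.   -0.08  5.82] turn -1.53
```

Emit:
apply_moves(deltas=[[1,[0.03,-0.08,0],-1],[1,[0,0,0.5],-0.5],[1,[0,0,0.9],0],[1,[0,0,0.9],0],[1,[0,0,0.9],0],[1,[0,0,0.9],0],[1,[0,0,0.8],0],[1,[0,0,0.5],0],[1,[0,0,0.35],0],[1,[0,0,0],0]], newtons=50)

```text
time_s: 20.45
ee_pos: [446.0, 280.5, 51.0]
eef_rot: [0.708, 0.706, -0.001, -0.0]
wrist_force: [0.2, 0.4, 0.1]
width: 85.1
gripper_force: 0.0
```

Emit:
apply_moves(deltas=[[-1,[0,0,0],0],[-1,[0,0,0],0],[-1,[0,0,0],0],[-1,[0,0,0],0],[-1,[0,0,0],0],[-1,[0,0,0],0],[-1,[0,0,0],0],[-1,[0,0,0],0],[-1,[0,0,0],0],[-1,[0,0,0],0]])

```text
time_s: 21.45
ee_pos: [447.2, 281.0, 53.0]
eef_rot: [0.708, 0.706, 0.001, 0.0]
wrist_force: [-1.1, -0.2, 6.2]
width: 68.2
gripper_force: 56.8
```

Emit:
apply_moves(deltas=[[-1,[0,0,-0.3],0],[-1,[0,0,-0.8],0],[-1,[0,0,-1],0],[-1,[0,0,-1],0],[-1,[0,0,-1],1],[-1,[0,0,-1],1],[-1,[0,0,-0.8],1],[-1,[0,0,-0.4],1],[-1,[0,0,0],1],[-1,[0,0,0],1]])

```text
time_s: 22.45
ee_pos: [446.5, 280.7, 210.1]
eef_rot: [0.868, 0.497, 0.0, 0.0]
wrist_force: [1.2, -0.1, -2.4]
width: 68.3
gripper_force: 56.8
```

Emit:
apply_moves(deltas=[[-1,[0,0,0],1],[-1,[0,0,0],1],[-1,[0,0,0],1],[-1,[0,0,0],1],[-1,[0,0,0],1],[-1,[0,0,0],1],[-1,[0,0,0],1],[-1,[0,0,0],1],[-1,[0,0,0],1],[-1,[0,0,0],1]])

```text
time_s: 23.45
ee_pos: [446.1, 280.6, 209.4]
eef_rot: [0.996, 0.084, -0.0, 0.0]
wrist_force: [1.2, -0.7, -1.5]
width: 68.3
gripper_force: 56.8
```

Emit:
apply_moves(deltas=[[-1,[0,0,0],1],[-1,[0,0,0],1],[-1,[0.1,0.5,0],0],[-1,[0.2,0.9,0],0],[-1,[0.3,1,0],0],[-1,[0.3,1,0],0],[-1,[0.3,1,0],0],[-1,[0.4,1,0],0],[-1,[0.4,1,0],0],[-1,[0.4,1,0],0]])

```text
time_s: 24.45
ee_pos: [506.0, 93.6, 209.5]
eef_rot: [1.0, -0.0, -0.0, 0.0]
wrist_force: [-0.3, 0.4, -0.6]
width: 68.2
gripper_force: 56.9
```

Emit:
apply_moves(deltas=[[-1,[0.4,1,0],0],[-1,[0.4,1,0],0],[-1,[0.4,1,0],0],[-1,[0.4,1,0],0],[-1,[0.4,1,0],0],[-1,[0.4,1,0],0],[-1,[0.4,1,0],0],[-1,[0.4,0.8,0],0],[-1,[0.2,0.5,0],0],[-1,[0,0,0],0]])

```text
time_s: 25.45
ee_pos: [590.5, -114.2, 209.0]
eef_rot: [1.0, -0.002, -0.0, 0.0]
wrist_force: [-0.1, 0.5, -1.6]
width: 67.7
gripper_force: 56.9
```

```bash
python3 - <<'E'
from look import *
s,o=look("w7");plan(o,[632.8,-195.2,110],0)
mats(s)
z=o["ee_pos"][2]-53+100
g=s["image"]
for t in (150,170,190):print(np.round(np.hstack(rimfit(s,(325,355),z,33.5,th=t,win=140)),1),z)
E
```

```text
t 25.5 pos [ 590.  -112.8  209. ] xang -0.2 q [-0.37  0.36  1.44  0.    1.34  1.2 ] w 68.2
shift [1.73 3.29 3.96] turn -0.03
mat [270. 172.] xy 623.7 -64.8 ax 77.4 79.8
mat [417. 157.] xy 631.0 -194.8 ax 74.0 77.1
[ 566.7 -113.5   33.5    0.     0. ] 256.00889495571914
[ 606.5 -112.2   31.9  892.     9. ] 256.00889495571914
[277.7  97.8  33.5   0.    0. ] 256.00889495571914
```

View pics/w7.png

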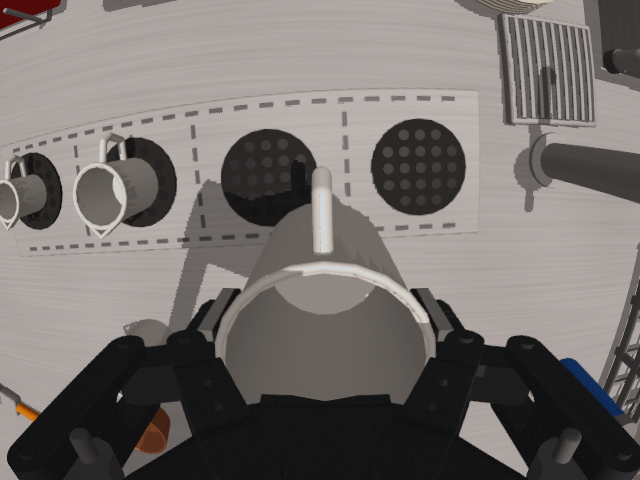

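Mat 1 is free at (418,167). The large jug is held level, with its rim's front edge at about (325,265) and handle pointing +x. The tap column is at right, around (600,170), clear of the gripper.

```bash
python3 - <<'E'
from h import *
s,o=pickle.load(open("w7.pkl","rb"));z=o["ee_pos"][2]-53+100
for p in ((325,264),(216,345),(438,345)):print(np.round(onz(fray(s,p),z)-o["ee_pos"],1))
E
```

```text
[36.  -1.4 47. ]
[ 8.7 32.6 47. ]
[  8.4 -36.6  47. ]
```

Emit:
apply_moves(deltas=[[-1,[0.5,0.8,0],0],[-1,[0.6,0.9,0],0],[-1,[0.5,0.9,0],0],[-1,[0.13,0.69,0],0],[-1,[0,0,0.6],0],[-1,[0,0,0.9],0],[-1,[0,0,0.9],0],[-1,[0,0,0.9],0],[-1,[0,0,0.5],0],[-1,[0,0,0],0]])

```text
time_s: 26.5
ee_pos: [631.8, -193.3, 112.2]
eef_rot: [1.0, -0.001, -0.002, -0.001]
wrist_force: [0.4, -0.6, -1.9]
width: 68.3
gripper_force: 56.9
```

```bash
python3 - <<'E'
from h import *
from rig import r
plan(r.get_obs(),[632.8,-195.2,97.5],0)
E
```

```text
t 26.5 pos [ 631.8 -193.3  112.2] xang -0.1 q [-0.47  0.55  1.4   0.    1.2   1.11] w 68.3
shift [0.04 0.08 0.59] turn -0.02
```

Emit:
apply_moves(deltas=[[-1,[0.02,0.06,0.3],0],[-1,[0,0,0.2],0],[-1,[0,0,0.07],0],[-1,[0,0,0],0],[1,[0,0,0],0],[1,[0,0,0],0],[1,[0,0,0],0],[1,[0,0,0],0],[1,[0,0,0],0],[1,[0,0,-0.3],0]])

```text
time_s: 27.5
ee_pos: [633.3, -195.7, 106.7]
eef_rot: [1.0, -0.001, -0.001, -0.001]
wrist_force: [-1.4, 0.8, 0.9]
width: 85.6
gripper_force: 0.0
```

Emit:
apply_moves(deltas=[[1,[0,0,-0.8],0],[1,[0,0,-1],0],[1,[0,0,-1],0],[1,[0,0,-1],0],[1,[0,0,-1],0],[1,[-1,0,0],0],[1,[-1,0,0],0],[1,[-1,0,0],0],[1,[-1,0,0],0],[1,[0,0,0],0]])

```text
time_s: 28.5
ee_pos: [531.6, -195.5, 228.5]
eef_rot: [1.0, -0.002, -0.0, 0.0]
wrist_force: [0.3, 0.7, 0.9]
width: 85.8
gripper_force: 0.0
```

```bash
python3 - <<'E'
from look import *
s,o=look("w8");plan(o,[432.5,88.8,190],59)
mats(s)
S=snapshot("scene");pickle.dump(S,open("s1.pkl","wb"));cv2.imwrite("pics/scene1.png",S["image"])
a=s["image"];b=S["image"][150:350,150:510]
cv2.imwrite("pics/c8.png",np.vstack([cv2.resize(a[0:240],(720,270)),cv2.resize(b,(594,330))[:, :594] if 0 else np.pad(cv2.resize(b,(594,330)),((0,0),(0,126),(0,0)))]))
for uv in ((325,130),):
  for t in (150,170,190):print(np.round(np.hstack(rimfit(s,uv,144,33.5,th=t,win=100)),1))
E
```

```text
t 28.55 pos [ 533.3 -195.8  228.7] xang -0.2 q [-0.55  0.29  1.5   0.    1.35  1.03] w 85.5
shift [ -4.07 -11.37   1.54] turn -11.84
mat [ 87. 128.] xy 623.5 53.6 ax 71.5 77.0
mat [186. 114.] xy 623.8 -67.6 ax 81.3 82.0
[ 602.8 -194.9   33.6 1694.    14. ]
[ 603.3 -199.4   33.3  894.    11. ]Traceback (most recent call last):
  File "<stdin>", line 8, in <module>
  File "h.py", line 32, in rimfit
    Q=P[abs(np.hypot(*(P-c[:2]).T)-R)<tol]
                       ~^~~~~~
ValueError: operands could not be broadcast together with shapes (0,) (2,)
```

View pics/c8.png

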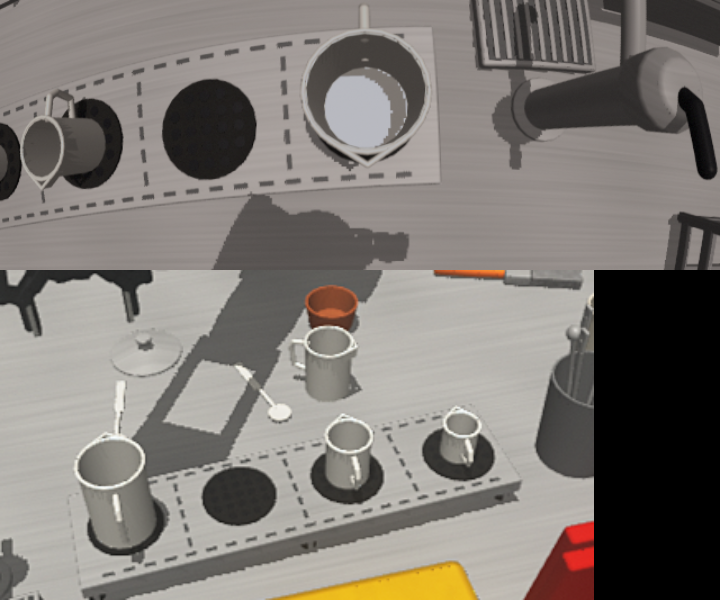

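The large jug stands on mat 1, and tiny and small are fine. Medium at scene crop (328,365) has the red bowl close behind it. I'll check its clearance to the grasp.

```bash
python3 - <<'E'
from h import *
s,o=pickle.load(open("w8.pkl","rb"))
for t in (140,160):print(np.round(np.hstack(rimfit(s,(325,84),144,33.5,th=t,win=75)),1))
s0=pickle.load(open("s0.pkl","rb"))
p,e=tri([ray(s0["scene"],(351,168)),ray(s0["side"],(437,282))]);print("bowl rim",p,e)
for u in ((336,168),(367,168)):print(onz(ray(s0["scene"],u),p[2]))
for a in (59,80,40,30,20,90):
    f=np.radians(a-90);d=np.array([np.cos(f),np.sin(f)])
    print(a,[round(float(np.hypot(*(np.array([432.5,88.8])+k*d-p[:2]))),1) for k in (-57,-45,45,57)])
E
```

```text
[ 635.4 -195.9   34.  2441.    18. ]
[ 635.4 -196.3   33.9 1909.    18. ]
bowl rim [299.53372267 130.84693464  40.46512051] 1.5511299263942904
[288.22681394  96.54409341  40.46512051]
[306.75063972 166.99233459  40.46512051]
59 [85.1, 96.3, 183.5, 195.3]
80 [83.3, 95.0, 184.2, 196.1]
40 [96.3, 104.3, 179.1, 190.0]
30 [104.7, 110.5, 175.3, 185.5]
20 [114.1, 117.6, 170.7, 180.0]
90 [86.8, 97.5, 182.9, 194.6]
```

Emit:
apply_moves(deltas=[[1,[-0.34,-0.95,0],0],[1,[-0.34,-0.95,0],0],[1,[-0.34,-0.95,0],0],[1,[-0.34,-0.95,0],0],[1,[-0.34,-0.95,0],0],[1,[-0.34,-0.95,0],0],[1,[-0.34,-0.95,0],0],[1,[-0.34,-0.95,0],0],[1,[-0.34,-0.95,0],0],[1,[-0.34,-0.95,0],0]])

```text
time_s: 29.6
ee_pos: [450.4, 43.1, 228.0]
eef_rot: [1.0, -0.001, 0.001, -0.0]
wrist_force: [1.1, 0.9, -0.0]
width: 85.4
gripper_force: 0.0
```

Emit:
apply_moves(deltas=[[1,[-0.34,-0.95,0.4],0],[1,[-0.34,-0.92,0.4],0],[1,[0,0,0.4],-1],[1,[0,0,0.3],-1],[1,[0,0,0],-1],[1,[0,0,0],-1],[1,[0,0,0],-1],[1,[0,0,0],-1],[1,[0,0,0],-1],[1,[0,0,0],-1]])

```text
time_s: 30.6
ee_pos: [434.0, 89.1, 190.4]
eef_rot: [0.939, 0.343, 0.0, 0.0]
wrist_force: [0.3, -0.1, 0.2]
width: 85.3
gripper_force: 0.0
```

Emit:
apply_moves(deltas=[[1,[0,0,0],-1],[1,[0,0,0],-1],[1,[0,0,0],-1],[1,[0,0,0],-0.8],[1,[0,0,0],0],[1,[0,0,0],0],[1,[0,0,0],0],[1,[0,0,0],0],[1,[0,0,0],0],[1,[0,0,0],0]])

```text
time_s: 31.6
ee_pos: [432.8, 88.7, 190.1]
eef_rot: [0.871, 0.491, 0.0, -0.0]
wrist_force: [0.0, 0.6, -0.0]
width: 85.7
gripper_force: 0.0
```

```bash
python3 - <<'E'
from look import *
s,o=look("w9");plan(o,[432.5,88.8,36],59)
E
```

```text
t 31.65 pos [432.7  88.7 190.1] xang 58.8 q [-0.05  0.1   1.84  0.    1.2   0.49] w 85.1
shift [-0.   -0.01  6.16] turn -0.03
```

View pics/w9.png

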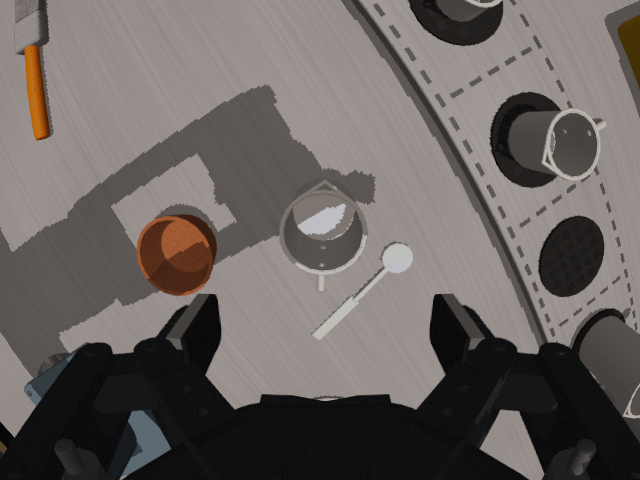

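Medium sits between the fingers: its rim is at about (323,232), lip up at (323,183), handle down at (321,283). The spoon is at lower right, below finger height.

```bash
python3 - <<'E'
from h import *
s,o=pickle.load(open("w9.pkl","rb"))
L,R,T,B=[onz(fray(s,p),80)[:2] for p in ((280,232),(367,232),(323,190),(323,274))];c=(L+R+T+B)/4;print((L+R)/2,(T+B)/2,np.linalg.norm(L-R),np.linalg.norm(T-B))
print(tri([fray(s,(323.5,232)),ray(pickle.load(open("s0.pkl","rb"))["scene"],(349.2,193.2))]))
plan(o,[*c,38],59)
E
```

```text
[433.18014312  89.81521204] [432.38067596  89.15966511] 61.58778686085179 61.704476618120886
(array([432.78436611,  89.07813491,  80.43483152]), np.float64(0.9081823961086917))
t 31.65 pos [432.7  88.7 190.1] xang 58.8 q [-0.05  0.1   1.84  0.    1.2   0.49] w 85.1
shift [ 0.03 -0.02  6.08] turn -0.03
```

Emit:
apply_moves(deltas=[[1,[0.03,-0.02,0.5],0],[1,[0,0,0.9],0],[1,[0,0,0.9],0],[1,[0,0,0.9],0],[1,[0,0,0.9],0],[1,[0,0,0.9],0],[1,[0,0,0.6],0],[1,[0,0,0.45],0],[1,[0,0,0],0],[1,[0,0,0],0]], newtons=45)

```text
time_s: 32.65
ee_pos: [432.8, 89.6, 38.9]
eef_rot: [0.871, 0.491, -0.0, -0.0]
wrist_force: [-0.3, 0.9, -0.6]
width: 85.4
gripper_force: 0.0
```

Emit:
apply_moves(deltas=[[-1,[0,0,0],0],[-1,[0,0,0],0],[-1,[0,0,0],0],[-1,[0,0,0],0],[-1,[0,0,0],0],[-1,[0,0,0],0],[-1,[0,0,0],0],[-1,[0,0,0],0],[-1,[0,0,0],0],[-1,[0,0,0],0]])

```text
time_s: 33.65
ee_pos: [433.3, 89.7, 39.9]
eef_rot: [0.871, 0.491, 0.001, 0.0]
wrist_force: [-2.0, -0.3, 5.7]
width: 59.9
gripper_force: 47.8
```

Emit:
apply_moves(deltas=[[-1,[0,0,-0.3],0],[-1,[0,0,-0.8],0],[-1,[0,0,-1],0],[-1,[0,0,-1],1],[-1,[0,0,-1],1],[-1,[0,0,-1],1],[-1,[0,0,-0.8],1],[-1,[0,0,0],1],[-1,[0,0,0],1],[-1,[0,0,0],1]])

```text
time_s: 34.65
ee_pos: [432.6, 89.6, 187.2]
eef_rot: [0.979, 0.205, 0.001, 0.0]
wrist_force: [-0.5, 0.0, -2.2]
width: 59.6
gripper_force: 49.0
```

Emit:
apply_moves(deltas=[[-1,[0,0,0],1],[-1,[0,0,0],1],[-1,[0,0,0],1],[-1,[0,0,0],1],[-1,[0,0,0],0.8],[-1,[0.6,0.5,0],0],[-1,[1,0.8,0],0],[-1,[1,0.8,0],0],[-1,[1,0.8,0],0],[-1,[1,0.8,0],0]])

```text
time_s: 35.65
ee_pos: [549.0, -4.9, 186.7]
eef_rot: [1.0, -0.001, 0.0, 0.0]
wrist_force: [0.6, 0.6, -1.3]
width: 60.2
gripper_force: 49.0
```

```bash
python3 - <<'E'
from h import *
from rig import r
plan(r.get_obs(),[623.5,-67.4,100],0)
E
```

```text
t 35.65 pos [549.   -4.9 186.7] xang -0.1 q [-0.21  0.29  1.6  -0.    1.25  1.36] w 60.2
shift [2.98 2.5  3.47] turn -0.02
```

Emit:
apply_moves(deltas=[[-1,[0.9,0.7,0],0],[-1,[0.9,0.7,0],0],[-1,[0.7,0.7,0],0],[-1,[0.48,0.4,0],0],[-1,[0,0,0.6],0],[-1,[0,0,0.9],0],[-1,[0,0,0.9],0],[-1,[0,0,0.7],0],[-1,[0,0,0.37],0],[-1,[0,0,0],0]])

```text
time_s: 36.65
ee_pos: [621.2, -66.2, 98.1]
eef_rot: [1.0, -0.001, -0.001, -0.0]
wrist_force: [0.4, 0.3, -1.5]
width: 60.2
gripper_force: 49.0
```

```bash
python3 - <<'E'
from h import *
from rig import r
plan(r.get_obs(),[623.5,-67.4,84],0)
E
```

```text
t 36.65 pos [621.2 -66.2  98.1] xang -0.1 q [-0.28  0.5   1.51 -0.    1.13  1.29] w 60.2
shift [0.09 0.05 0.57] turn -0.02
```

Emit:
apply_moves(deltas=[[-1,[0.03,0.03,0.3],0],[-1,[0,0,0.2],0],[-1,[0,0,0.04],0],[-1,[0,0,0],0],[1,[0,0,0],0],[1,[0,0,0],0],[1,[0,0,0],0],[1,[0,0,0],0],[1,[0,0,0],0],[1,[0,0,-0.3],0]])

```text
time_s: 37.65
ee_pos: [621.7, -66.4, 92.8]
eef_rot: [1.0, -0.001, -0.001, -0.0]
wrist_force: [0.6, -0.2, 0.2]
width: 85.1
gripper_force: 0.0
```

Emit:
apply_moves(deltas=[[1,[0,0,-0.8],0],[1,[0,0,-1],0],[1,[0,0,-1],0],[1,[0,0,-1],0],[1,[0,0,-1],0],[1,[-1,0,0],0],[1,[-1,0,0],0],[1,[-1,0,0],0],[1,[-1,0,0],0],[1,[0,0,0],0]])

```text
time_s: 38.65
ee_pos: [519.9, -65.9, 214.3]
eef_rot: [1.0, -0.001, -0.001, -0.0]
wrist_force: [0.5, 0.2, -0.4]
width: 85.2
gripper_force: 0.0
```

```bash
python3 - <<'E'
from look import *
s,o=look("w10");S=snapshot("scene");pickle.dump(S,open("s2.pkl","wb"))
for n,uv,H,R in (("med",(325,110),124,29.5),):
    for t in (150,170):
        try: print(n,np.round(np.hstack(rimfit(s,uv,H,R,th=t,win=80)),1))
        except Exception as e: print(e)
cv2.imwrite("pics/c10.png",np.vstack([cv2.resize(s["image"][0:240],(720,270)),np.pad(cv2.resize(S["image"][150:350,150:510],(594,330)),((0,0),(0,126),(0,0)))]))
E
```

```text
med [603.9 -68.   28.6 345.   10. ]
med [603.8 -68.   28.4 246.   10. ]
```

View pics/c10.png

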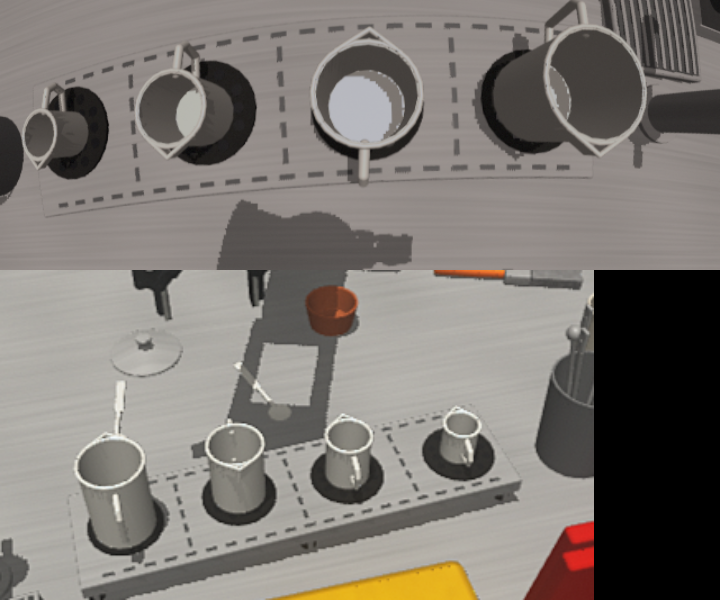

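All four jugs stand upright on their mats in order: large at the tap, then medium, small and tiny. I'll check medium's centring, then hand in.

```bash
python3 - <<'E'
from h import *
s,o=pickle.load(open("w10.pkl","rb"))
m=rimfit(s,(326,83),124,29.5,th=150,win=65);print(np.round(m[0],1),m[1:])
if np.hypot(m[0][0]-623.5,m[0][1]+67.4)<5:
    from rig import ticket
    print(ticket.close_job())
E
```

```text
[623.  -66.5  29.5] (1579, 18)
the job is handed in; nothing more can be done
None
```

All four jugs stand upright on their mats, within about 3 mm of centre by the wrist camera. Large is next to the tap, then medium, small, and tiny at the far end; the job was handed in at about 39 s of the 112 s allowed.

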